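# Set the bath plug to dry on the drainer

## Task

Lift the steel drainer by its arched handle and set it squarely on the white drip tray, edges lined up all round. Then pick up the larger plug, the bath plug, by its ring and stand it upright, wholly on the slats, on either side of the handle. Put both down without dropping them, and leave the drip tray and everything else on the shelf where they are.

Things in the scene. Friction and masses are not known exactly. Their poses are not given: they have to be found in the camera images.
- drainer: Stainless steel slatted drainer, loose, 0.3 kg: flat, 170 (its x) by 110 (its y) mm, 8 mm thick, slats along x. A rigid upright arch handle of 10 mm round bar stands over its middle, its level bar along y. Origin: centre of the underside; z up. Both ends are alike, so it may go either end first.
- drainer_handle (a point): Middle of the level bar of the drainer's handle, on the bar's centre line, 60 mm above the drainer's underside (bar top 65 mm). The bar is straight for 76 mm along the drainer's y (legs at y = +-48 mm) and is pinched along x. Same axes as the drainer.
- drip_tray: White ceramic drip tray, loose, 0.55 kg, same outline as the drainer: 170 (its x) by 110 (its y) mm, 18 mm high, with a flat rim 16 mm wide all round a recess 10 mm deep. The drainer rests flat on the rim. Origin: centre of the underside; z up. No handle.
- bath_plug: The larger of two dark grey hard silicone plugs, 90 g: a disc 56 mm across, 24 mm high, with a rigid moulded ring standing upright on top. It stands on the shelf. Origin: centre of the underside; z up. On the drainer it fits centred 45 mm to either side of the handle.
- bath_plug_ring (a point): Centre of the bath plug's ring, 39 mm above the plug's underside (ring top 58 mm). The ring is 38 mm across outside, 8 mm thick, hole 22 mm; it lies in the plug's x-z plane, so it is pinched along the plug's y. Same axes as the plug.
- basin_plug: The smaller plug, same dark grey silicone and shape, 40 mm across, 44 mm high over its ring. Not to be moved. Origin: centre of the underside.
- toothbrush_cup: Bluish ceramic cup, 74 mm across, 100 mm high, with two toothbrushes standing in it to about 170 mm. Not to be moved. Origin: centre of the underside.
- hanger_hook: Stainless S-shaped hanger hook lying flat, 126 mm long (its x), 6 mm wire. Not to be moved. Origin: middle, at the shelf.
- clothespin: Loose orange clothespin lying flat, 72 (its x) by 11 by 13 mm high. Not to be moved. Origin: centre of the underside. (Four more are clipped to the fixed white bin at the back.)
- soap_bar: Cream bar of soap, 80 by 55 by 26 mm high. Not to be moved. Origin: centre of the underside.
- nail_brush: Wooden nail brush, bristles down, 95 by 42 by 32 mm high. Not to be moved. Origin: centre of the underside.
- shampoo: White plastic bottle, 60 mm across, 170 mm high. Not to be moved. Origin: centre of the underside.
There are look-alikes about, which are no part of the job. What is shaped like the bath_plug but green is not meant. What is shaped like the drainer but pink is not meant.

How it is judged:
By the outcome, as a careful person would: the job done as asked, in the order asked, and still so for the second after the job is handed in, with the robot touching nothing.
It also fails if it takes over 59 s, if anything falls off the work surface, if the arm or the gripper's body presses on something with over 40 N, if the wrist force passes 120 N, or if a joint passes its speed limit or range.

## Robot

A 6-joint arm with a two-finger parallel gripper is mounted at the origin on the work surface. World frame = base frame: x ahead of the robot, y to its left, z up, the work surface at z = 0. Lengths are in mm, angles in rad, forces in N, time in s.
With the tool pointing down it reaches from about 275 to 1000 mm from the base axis. Payload 8.4 kg.
Tool frame: the origin (TCP) lies between the finger pads; the fingertips stand 17 mm ahead of it and the grasp point (between the pads) lies 2 mm behind it; z points along the fingers, y is the line along which they close (so a half turn about z gives the same grasp; the last joint's range is limited). The gripper opens to 85 mm and grips with 20 to 120 N. Pads are 22 mm wide; open, the fingers measure 114 mm over their backs; the gripper's body (76 mm by 85 mm) begins 54 mm behind the grasp point. The pads swing forward as they close: fully open they stand 13 mm farther back than shut.
Start: joints at [-1.303, 0.353, 1.633, -0, 1.155, -0.002], TCP at [166.585, -602.393, 248.281] pointing down, gripper open.
Joint ranges: [-2.63, 2.63], [-0.92, 2.1], [0.06, 2.66], [-1.3, 4.44], [0, 2.69], [-3.02, 3.02]. Speed limits (rad/s): [2.22, 2.22, 2.79, 3.14, 3.14, 3.14].

## Interface

Orientations are given as [roll, pitch, yaw] about the fixed x, y, z axes, in that order (R = Rz(yaw) Ry(pitch) Rx(roll)).
In Python, from rig import sense, grab_frame, sign_off gives the robot as it stands. The module is installed in compiled form; this text tells all that it offers.
- The arm moves only by the tool send_rows, never from a script. Its argument "moves" is a list that holds one entry, the list of rows, each a list of 7 numbers: the shift along the world's x, y, z in m, then the turn, a rotation vector about the world's x, y, z in rad, then the opening, from -1 (shut) to 1 (fully open). In form: [[[dx, dy, dz, rx, ry, rz, jaw], ...]]. A call has 1 to 10 rows; each row shifts and turns the commanded pose from where the row before left it; what a row does not reach is not made up. A row lasts 1/10 s, in which the tool goes at most 50 mm and 8.59 degrees, less where a joint would pass 70% of its speed; a pose out of reach is approached as far as the arm can. A call with a gripper value outside its range is refused whole. The fingers move at their own pace and stop on an object; "grip_force" is the grip in N (left out, the last holds). Time passes only in rows, so rows that do not move let the fingers close. It gives the time, the measured TCP pose, the force, the opening and the grip force at its end, in the units of the state.
- sense(): the state, without advancing time (a new reading comes with each control period).
- grab_frame(name): name is "side" or "top"; returns a dict with "img" (480x640x3 uint8, red, green, blue), "mtx" (3x3 intrinsics, pixels), "rvec" (rotation vector, rad) and "tvec" (3), from world to camera coordinates, as OpenCV has them. Camera axes: x right, y down, z forward; pixel columns grow to the right and rows downward; lengths in mm; the calibration is good to about 2 mm. A picture is of the moment at which its call begins. There is no depth.
- sign_off(): hands the job in; it is judged then, once.
The state is a dict: "clock": time; "qpos": joint angles; "qvel": joint speeds; "joint_efforts": joint torques, N m; "eef_pos": TCP position; "tcp_rot": TCP orientation; "contact_force": force on the tool from outside, world axes, zero at the start; "wrist_torque": the same for the moment, N m; "opening": opening from 0.0 (shut) to 1.0 (fully open); "grasp_force": force on a finger pad.
Only numpy, scipy, OpenCV 4.12 (cv2) and the standard library are available. Lean on these libraries where they do the work, as an engineer would, in place of code of your own. Each camera call takes 0.05 s, during which the arm holds its last target. There are 200 camera calls.

## Working session

There is one attempt and no reset: what is moved stays moved. The work goes in short steps, Python scripts to look and compute and a tool call to move; the robot and the scene stay as the last step left them, time stands still between calls to the robot, and variables do not carry over. Pictures are saved under pics/ and viewed, at most 10 in all, crops included, and the job is handed in when it is done.

Besides the shell and the picture viewer there is one more tool, called after "Emit:" as a command line: name --argument value ..., lists and objects as JSON in quotes. send_rows: Moves the arm, as the interface text tells. Its arguments: {"type":"object","properties":{"moves":{"type":"array"},"grip_force":{"type":"number"}},"required":["moves"]}

```bash
mkdir -p pics; cat > h.py <<'E'
import numpy as np, cv2
from rig import sense, grab_frame, sign_off
def grab(n,fn=None):
    f=grab_frame(n)
    if fn: cv2.imwrite('pics/'+fn,f['img'][:,:,::-1])
    return f
def ray(f,uv):
    R=cv2.Rodrigues(np.array(f['rvec'],float))[0]; t=np.array(f['tvec'],float).ravel()
    p=cv2.undistortPoints(np.array(uv,float).reshape(-1,1,2),np.array(f['mtx'],float),None).reshape(-1,2)
    d=np.c_[p,np.ones(len(p))]@R
    return -R.T@t,d
def plane(f,uv,z):
    c,d=ray(f,uv); return c+d*((z-c[2])/d[:,2])[:,None]
def proj(f,P):
    return cv2.projectPoints(np.array(P,float).reshape(-1,1,3),np.array(f['rvec'],float),np.array(f['tvec'],float),np.array(f['mtx'],float),None)[0].reshape(-1,2)
E
python3 - <<'E'
from h import *
for n in('side','top'):
    f=grab(n,n+'0.png'); print(n,ray(f,[[320,240]]),f['mtx'][0][0])
s=sense();print(s)
E
```

```text
side (array([133.11041383, 817.17543108, 749.78603341]), array([[ 0.37863947, -0.71463865, -0.58832229]])) 554.7028608363496
top (array([ 412.82813171,    1.62328773, 1299.03237676]), array([[ 0.09314592, -0.0179681 , -0.99550655]])) 592.2627352725643
{'clock': 0.1, 'qpos': array([-1.30342058e+00,  3.53579714e-01,  1.63402722e+00,  4.93708527e-06,
        1.15522550e+00, -2.40453892e-03]), 'qvel': array([-0.00221205, -0.00143715, -0.0013066 , -0.00039914, -0.00011921,
       -0.00071327]), 'joint_efforts': array([-1.23724596e-03, -6.06355548e+01, -3.42821288e+01, -1.08420313e-04,
        4.01290949e-03, -3.80711185e-05]), 'eef_pos': array([ 166.46892276, -602.01209671,  247.6501611 ]), 'tcp_rot': array([-3.14035289e+00, -7.49548019e-06,  2.69778283e-01]), 'contact_force': array([-0.04327892,  0.69941941, -1.03304396]), 'wrist_torque': array([ 0.02382263, -0.01835228, -0.00270513]), 'grasp_force': 0.0, 'opening': 0.998986977838255}
```

View pics/top0.png

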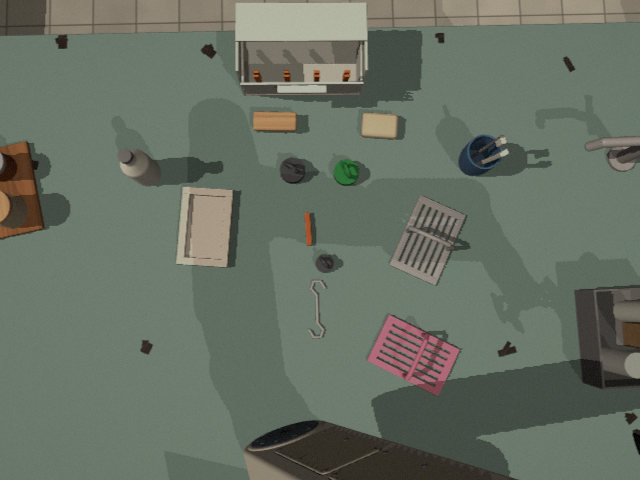

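View pics/side0.png

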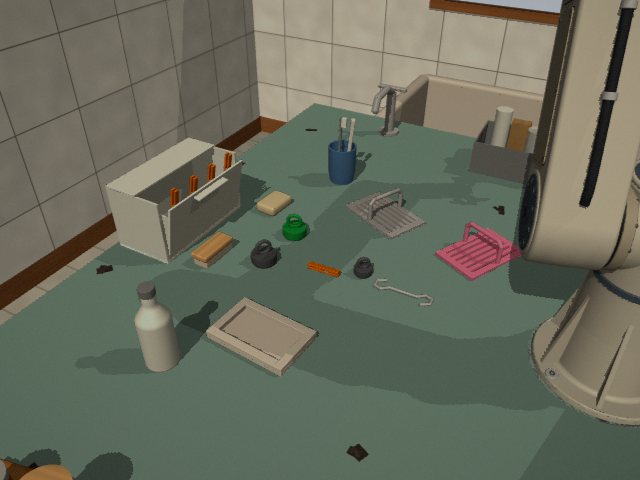

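Top view: drainer at (429,240), tray (205,227), bath plug (293,171), with the green and pink decoys at (346,172) and (414,354), and the basin plug at (325,263). The side view agrees: drainer (386,213), tray (262,335), bath plug (264,254).

```bash
cat >> h.py <<'E'
def blob(f,roi,kind):
    x0,y0,x1,y1=roi; im=f['img'].astype(int); r,g,b=im[...,0],im[...,1],im[...,2]
    rel=(r-g)/(np.maximum(g,1)); m=np.zeros(r.shape,np.uint8)
    k=(rel>-0.1) if kind=='grey' else (rel>0.0)
    if kind=='dark': k=(g<62)
    m[y0:y1,x0:x1]=k[y0:y1,x0:x1]*255
    m=cv2.morphologyEx(m,cv2.MORPH_CLOSE,np.ones((3,3),np.uint8))
    cs,_=cv2.findContours(m,cv2.RETR_EXTERNAL,cv2.CHAIN_APPROX_NONE)
    return m,max(cs,key=cv2.contourArea)
def rect(P):
    (c,s,a)=cv2.minAreaRect(P[:,:2].astype(np.float32)); return c,s,a
E
python3 - <<'E'
from h import *
f=grab('top'); s=grab('side')
print(f['img'][300,380],f['img'][215,100],f['img'][195,225],f['img'][270,410])
out=f['img'][:,:,::-1].copy()
for n,roi,k,z in(('drainer',(375,185,475,292),'grey',8),('tray',(170,178,242,275),'grey',18),('plug',(272,148,312,190),'grey',24)):
    m,c=blob(f,roi,k); c=c[:,0]
    print(n,cv2.contourArea(c),rect(plane(f,c,z)))
    cv2.drawContours(out,[c[:,None]],-1,(0,0,255),1)
a=cv2.resize(out[145:295,165:245],None,fx=4,fy=4,interpolation=0); b=cv2.resize(out[145:295,375:475],None,fx=4,fy=4,interpolation=0)
c=cv2.resize(out[145:195,270:315],None,fx=4,fy=4,interpolation=0);pad=np.zeros((600,c.shape[1]-160+160,3),np.uint8);pad[:200]=c
cv2.imwrite('pics/c1.png',np.hstack([a,b[:, :300] if 0 else b])) 
so=s['img'][:,:,::-1]
d=cv2.resize(so[180:245,340:430],None,fx=5,fy=5,interpolation=2); e=cv2.resize(so[230:275,240:285],None,fx=5,fy=5,interpolation=2)
g=np.zeros((560,700,3),np.uint8); g[:325,:450]=d; g[:225,460:685]=e; g[330:530,:180]=c
cv2.imwrite('pics/c2.png',g)
E
```

```text
[110 125 110] [106 122 108] [162 149 130] [150 142 133]
drainer 3947.5 ((526.7394409179688, -257.3634033203125), (122.29214477539062, 178.04513549804688), 64.6401596069336)
tray 4148.5 ((567.1432495117188, 224.53866577148438), (133.1787109375, 182.82440185546875), 84.89129638671875)
plug 517.5 ((690.2717895507812, 34.55364990234375), (57.991458892822266, 63.079132080078125), 62.56586456298828)
```

View pics/c1.png

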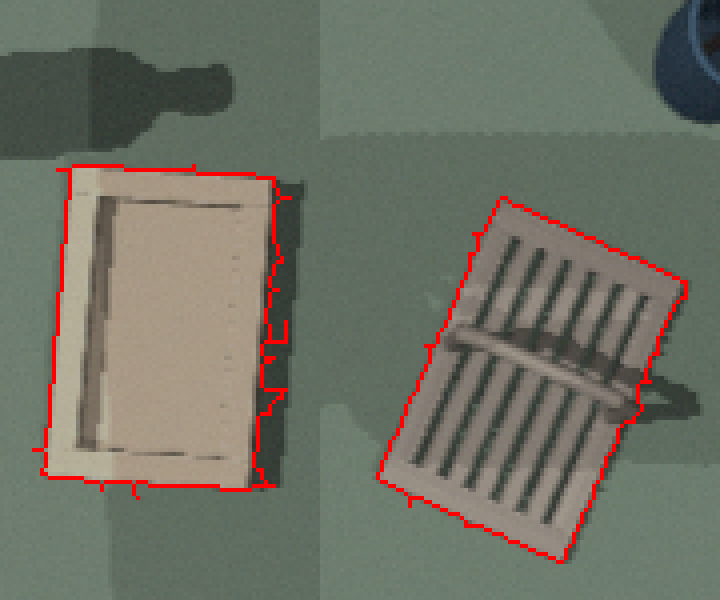

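View pics/c2.png

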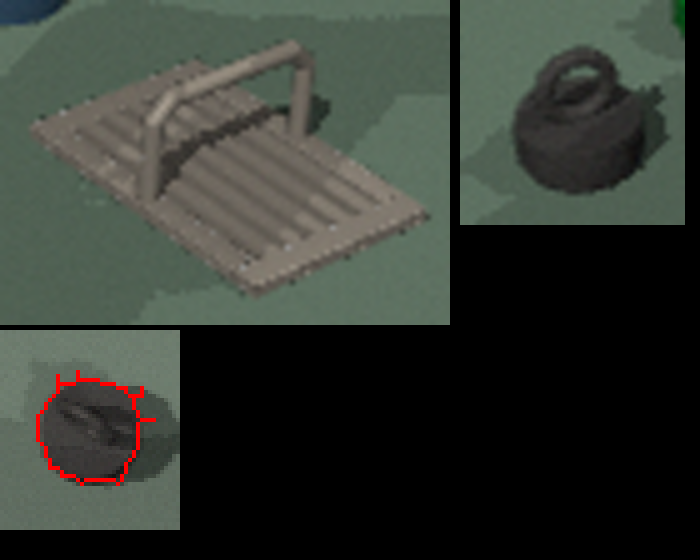

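Crops: the tray and drainer outlines are clean apart from shadow spurs. The drainer bar runs top-view (488,228)-(534,248). The plug ring lies left-up to right-down in the top view and is near face-on in the side view.

```bash
cat >> h.py <<'E'
def sides(f,c,z):
    """fit the 4 sides of a rectangle outline seen at height z: returns centre angle(long axis, rad) and side offsets"""
    P=plane(f,c,z)[:,:2]; (ctr,s,a)=cv2.minAreaRect(P.astype(np.float32))
    b=cv2.boxPoints((ctr,s,a)); L=[]
    for i in range(4):
        p,q=b[i],b[(i+1)%4]; u=(q-p)/np.linalg.norm(q-p); n=np.array([-u[1],u[0]]); w=np.linalg.norm(q-p)
        t=(P-p)@u; d=np.abs((P-p)@n); k=(t>.12*w)&(t<.88*w)&(d<12)
        l=cv2.fitLine(P[k].astype(np.float32),cv2.DIST_HUBER,0,.01,.01).ravel(); L.append((w,l))
    return L
def X(l,m):
    A=np.c_[l[:2],-m[:2]]; s=np.linalg.solve(A,m[2:]-l[2:]); return l[2:]+s[0]*l[:2]
def corners(L): return np.array([X(L[i][1],L[(i+1)%4][1]) for i in range(4)])
def clean(f,roi,gmin):
    m,_=blob(f,roi,'grey'); m&=((f['img'][...,1]>gmin)*255).astype(np.uint8)
    m=cv2.morphologyEx(m,cv2.MORPH_CLOSE,np.ones((7,7),np.uint8)); m=cv2.morphologyEx(m,cv2.MORPH_OPEN,np.ones((7,7),np.uint8))
    c=max(cv2.findContours(m,cv2.RETR_EXTERNAL,cv2.CHAIN_APPROX_NONE)[0],key=cv2.contourArea)
    return c[:,0]
def report(n,f,c,z):
    C=corners(sides(f,c,z)); e=np.roll(C,-1,0)-C; l=np.linalg.norm(e,axis=1)
    print(n,'corners',C.round(1).tolist(),'ctr',C.mean(0).round(1),'len',l.round(1),'ang',np.degrees(np.arctan2(e[:,1],e[:,0])).round(1))
E
python3 - <<'E'
from h import *
f=grab('top'); s=grab('side')
report('drainer',f,clean(f,(375,185,475,292),60),8)
report('tray',f,clean(f,(170,178,242,275),80),18)
# bar, by ends of the straight top seen in top view at z=62 (approx pixels), and in the side view
A=plane(f,[[375+462/4-80,145+338/4],[375+618/4-80,145+400/4]],63);print('bar top',A.round(1),A.mean(0))
B=plane(s,[[340+160/5,180+117/5],[340+294/5,180+50/5]],63);print('bar side',B.round(1),B.mean(0))
m,c=blob(f,(272,148,312,190),'grey'); m=cv2.morphologyEx(m,cv2.MORPH_OPEN,np.ones((7,7),np.uint8)); c=max(cv2.findContours(m,0,1)[0],key=cv2.contourArea)[:,0]
(u,r)=cv2.minEnclosingCircle(c); print('plug',u,r,plane(f,[u],20), cv2.fitEllipse(c))
u2=[264.4,244.4]; print('ring side z=39',plane(s,[u2],39),'proj',proj(s,[[690,34.5,39]]))
p=f['img'][150:192,272:316,::-1].astype(float); p=np.clip((p-20)*2.6,0,255).astype(np.uint8)
q=s['img'][232:274,242:286,::-1].astype(float); q=np.clip((q-20)*2.2,0,255).astype(np.uint8)
cv2.imwrite('pics/c3.png',np.hstack([cv2.resize(i,None,fx=9,fy=9,interpolation=2) for i in(p,q)]))
E
```

```text
drainer corners [[570.7000122070312, -362.1000061035156], [629.7999877929688, -247.0], [480.29998779296875, -163.8000030517578], [427.20001220703125, -268.70001220703125]] ctr [ 527.  -260.4] len [129.3 171.1 117.6 171.2] ang [  62.8  150.9 -116.8  -33. ]
tray corners [[650.9000244140625, 166.8000030517578], [660.0, 277.1000061035156], [487.5, 292.29998779296875], [481.29998779296875, 182.39999389648438]] ctr [569.9 229.6] len [110.7 173.2 110.  170.4] ang [ 85.3 175.  -93.3  -5.3]
bar top [[ 545.6 -211.7   63. ]
 [ 510.7 -292.3   63. ]] [ 528.12237557 -251.97896961   63.        ]
bar side [[ 537.3 -202.    63. ]
 [ 505.  -288.6   63. ]] [ 521.10887897 -245.27600456   63.        ]
plug (292.5909118652344, 171.40908813476562) 14.849899291992188 [[685.13818391  34.37809752  20.        ]] ((292.6966552734375, 170.076416015625), (25.0683536529541, 27.34452247619629), 133.31597900390625)
ring side z=39 [[687.94248236  25.117567    39.        ]] proj [[261.20136749 246.41793595]]
```

View pics/c3.png

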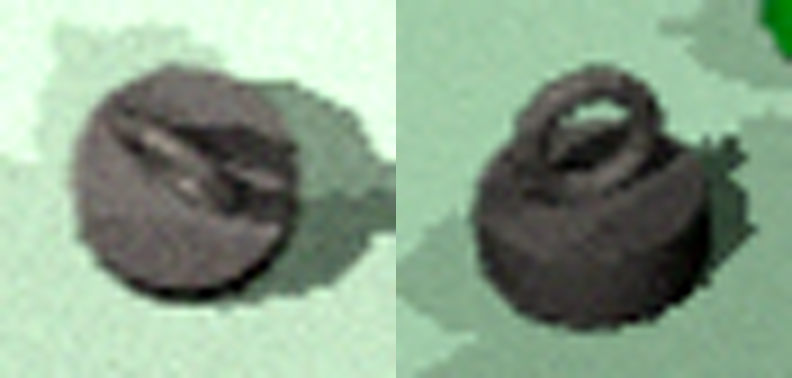

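The plug crop shows the ring top as a stripe from (285,163) to (302,172) in the top view. In the side view the hole is near (264,244). The plane-8 fit of the drainer was disturbed by its handle. I'll start moving toward it and refine on the saved pictures.

Emit:
send_rows --moves '[[[0.03,0.03,0,0,0,0.085,1],[0.036,0.034,0,0,0,0.085,1],[0.036,0.034,0,0,0,0.085,1],[0.036,0.034,0,0,0,0.085,1]]]'

```text
clock: 0.7
eef_pos: [305.5, -469.1, 248.3]
tcp_rot: [3.141, -0.0, 0.612]
contact_force: [-0.1, 0.1, 0.2]
opening: 0.995
grasp_force: 0.0
```

```bash
python3 - <<'E'
from h import *
f=grab('top');s=grab('side'); f['img']=cv2.imread('pics/top0.png')[:,:,::-1];s['img']=cv2.imread('pics/side0.png')[:,:,::-1]
_,c=blob(f,(375,185,475,292),'grey'); report('drainer',f,c[:,0],8)
_,c=blob(s,(340,195,430,240),'grey'); 
C=plane(f,[[420,194.25],[467,216.75],[435.75,285.75],[389.5,264.5]],8);print('hand corners',C.round(1).tolist(),C.mean(0),rect(C))
D=plane(s,[[340+33/5,180+126/5],[340+427/5,180+214/5],[340+252/5,180+284/5]],8);print('side corners L,R,front',D.round(1).tolist())
T=plane(s,[[206.5,334],[248,300],[317.5,335],[280,364]],18);print('tray side',T.round(1).tolist(),T.mean(0))
P=plane(f,[[285,163],[302,172]],55);print('ring top',P.round(1).tolist(),np.degrees(np.arctan2(*(P[0]-P[1])[[1,0]])))
# exact ring top from side crop : apex (600,70) base, 9x from (242-396/9,232)
print('ring side z=39',plane(s,[[242+(588-396)/9,232+133/9]],39), 'disc centre z=24 top', plane(f,[[272+183/9,150+183/9]],12))
E
```

```text
drainer corners [[580.5, -345.29998779296875], [629.9000244140625, -244.89999389648438], [476.6000061035156, -169.89999389648438], [427.8999938964844, -269.3999938964844]] ctr [ 528.7 -257.4] len [112.  170.6 110.7 170.4] ang [  63.8  154.  -116.1  -26.5]
hand corners [[629.3, -245.6, 8.0], [576.4, -347.1, 8.0], [426.8, -270.9, 8.0], [475.9, -171.9, 8.0]] [ 527.1005851  -258.88924572    8.        ] ((527.4860229492188, -257.96148681640625), (114.48408508300781, 170.14950561523438), 62.99945831298828)
side corners L,R,front [[621.8, -245.4, 8.0], [422.7, -265.6, 8.0], [474.3, -172.3, 8.0]]
tray side [[648.1, 282.0, 18.0], [633.5, 170.5, 18.0], [469.8, 189.0, 18.0], [493.9, 279.6, 18.0]] [561.3324675  230.28636616  18.        ]
ring top [[696.3, 49.3, 55.0], [675.9, 13.5, 55.0]] 60.27272284792698
ring side z=39 [[685.30400734  33.41022409  39.        ]] disc centre z=24 top [[689.26750361  35.09404765  12.        ]]
```

Emit:
send_rows --moves '[[[0.032,0.03,0,0,0,0.072,1],[0.032,0.03,0,0,0,0.072,1],[0.032,0.03,0,0,0,0.072,1],[0.032,0.03,0,0,0,0.072,1],[0.032,0.03,0,0,0,0.072,1],[0.032,0.03,0,0,0,0.072,1],[0.031,0.0316,0,0,0,0.07,1],[0,0,-0.03,0,0,0,1],[0,0,-0.03,0,0,0,1],[0,0,-0.03,0,0,0,1]]]'

```text
clock: 1.8
eef_pos: [527.9, -258.9, 157.4]
tcp_rot: [3.141, 0.0, 1.112]
contact_force: [0.3, 0.1, 0.4]
opening: 0.998
grasp_force: 0.0
```

Emit:
send_rows --moves '[[[0,0,-0.03,0,0,0,1],[0,0,-0.03,0,0,0,1],[0,0,-0.02,0,0,0,0.6],[0,0,-0.01,0,0,0,0.4],[0,0,-0.01,0,0,0,0.2],[0,0,0,0,0,0,0.2],[0,0,0,0,0,0,0]]]'

```text
clock: 2.5
eef_pos: [528.0, -259.2, 58.9]
tcp_rot: [3.141, 0.0, 1.112]
contact_force: [0.7, -0.1, 0.6]
opening: 0.498
grasp_force: 0.0
```

Emit:
send_rows --moves '[[[0.0005,0.0015,0,0,0,0,-0.4],[0,0,0,0,0,0,-0.6],[0,0,0,0,0,0,-0.7],[0,0,0,0,0,0,-0.8],[0,0,0,0,0,0,-1],[0,0,0,0,0,0,-1],[0,0,0,0,0,0,-1],[0,0,0,0,0,0,-1]]]' --grip_force 60

```text
clock: 3.3
eef_pos: [528.3, -257.3, 58.9]
tcp_rot: [3.141, -0.0, 1.112]
contact_force: [-1.5, 0.7, 6.0]
opening: 0.093
grasp_force: 58.5
```

```bash
python3 - <<'E'
from h import *
s=sense();print(s['eef_pos'],s['opening'],s['grasp_force'],s['contact_force'])
f=grab('top','t1.png')
E
```

```text
[ 528.29135453 -257.30586332   58.90134689] 0.09280169968831704 58.53469669818878 [-1.45437801  0.74638683  6.04016129]
```

Emit:
send_rows --moves '[[[0,0,0.005,0,0,0,-1],[0,0,0.01,0,0,0,-1],[0,0,0.02,0,0,0,-1],[0,0,0.03,0,0,0,-1],[0,0,0.025,0,0,0,-1],[0.001,0.015,0,0,0,0,-1],[0.002,0.025,0,0,0,0.02,-1],[0.003,0.035,0,0,0,0.03,-1],[0.003,0.035,0,0,0,0.03,-1],[0.003,0.035,0,0,0,0.03,-1]]]'

```text
clock: 4.35
eef_pos: [539.0, -110.2, 147.3]
tcp_rot: [-3.14, -0.0, 1.223]
contact_force: [0.3, -1.0, -2.9]
opening: 0.093
grasp_force: 58.6
```

Emit:
send_rows --moves '[[[0.003,0.035,0,0,0,0.03,-1],[0.003,0.035,0,0,0,0.03,-1],[0.003,0.035,0,0,0,0.03,-1],[0.003,0.035,0,0,0,0.03,-1],[0.003,0.035,0,0,0,0.03,-1],[0.003,0.035,0,0,0,0.03,-1],[0.003,0.035,0,0,0,0.03,-1],[0.003,0.035,0,0,0,0.03,-1],[0.003,0.03,0,0,0,0.02,-1],[0.002,0.02,0,0,0,0,-1]]]'

```text
clock: 5.35
eef_pos: [567.9, 220.1, 147.3]
tcp_rot: [-3.14, 0.0, 1.483]
contact_force: [-0.1, -1.1, -4.2]
opening: 0.094
grasp_force: 58.6
```

```bash
python3 - <<'E'
from h import *
s=sense();print(s['eef_pos'],s['tcp_rot'],s['opening'],s['grasp_force'],s['contact_force'],s['wrist_torque'])
f=grab('top');s=grab('side')
cv2.imwrite('pics/c4.png',np.vstack([np.hstack([f['img'][140:320,140:460],s['img'][220:400,180:500]]),])[:,:,::-1])
E
```

```text
[567.93335433 220.12941162 147.29216071] [-3.14020068e+00  1.93805500e-04  1.48346054e+00] 0.09395078085394346 58.61048877239227 [-0.1188921  -1.05214548 -4.2256557 ] [-0.0806765   0.07849805 -0.02955679]
```

View pics/c4.png

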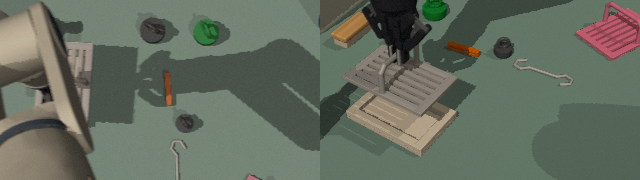

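The drainer hangs level in the jaws above the tray, at top view about (210,195) and side view about (400,80 in the crop). I'll lower it to just above the rim and check alignment there.

Emit:
send_rows --moves '[[[0.0023,0.0104,-0.01,0,0,-0.0015,-1],[0,0,-0.02,0,0,0,-1],[0,0,-0.02,0,0,0,-1],[0,0,-0.008,0,0,0,-1],[0,0,0,0,0,0,-1]]]'

```text
clock: 5.95
eef_pos: [570.3, 227.2, 88.5]
tcp_rot: [-3.139, 0.002, 1.479]
contact_force: [-0.6, -0.3, -3.1]
opening: 0.094
grasp_force: 58.5
```

```bash
python3 - <<'E'
from h import *
s=sense();print(s['eef_pos'],s['tcp_rot'],s['contact_force'])
f=grab('top');g=grab('side')
def crop(f,x0,y0,x1,y1,k,C,col):
    im=cv2.resize(f['img'][y0:y1,x0:x1,::-1],None,fx=k,fy=k,interpolation=2).copy()
    for p,c in zip(C,col):
        q=((proj(f,p)-[x0,y0]+.5)*k*8).astype(int)
        cv2.polylines(im,[q.reshape(-1,1,2)],True,c,1,cv2.LINE_AA,3)
    return im
def box(x,y,a,z):
    c,sn=np.cos(a),np.sin(a); return [[x+c*u-sn*v,y+sn*u+c*v,z] for u,v in((85,55),(85,-55),(-85,-55),(-85,55))]
x,y,z=s['eef_pos'];a=s['tcp_rot'][2]-np.pi/2; 
B=[box(x,y,a,z-50.9),box(570.2,230.5,np.radians(-5.1),18)]
A=crop(f,170,178,250,278,5,B,[(0,0,255),(255,0,0)]); D=crop(g,195,270,335,380,5,B,[(0,0,255),(255,0,0)])
cv2.imwrite('pics/c5.png',D); cv2.imwrite('pics/c5t.png',A)
E
```

```text
[570.30207945 227.23790033  88.51724799] [-3.13867180e+00  1.52605149e-03  1.47925114e+00] [-0.56218723 -0.28124141 -3.07677875]
```

View pics/c5.png

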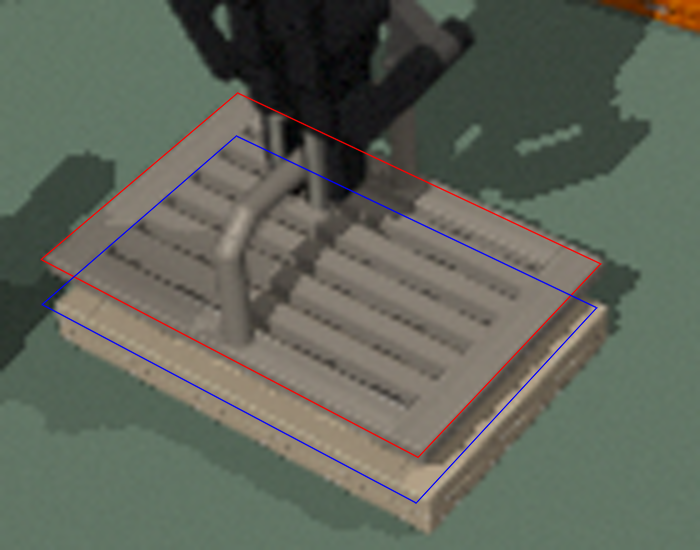

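Side view: the drainer matches the outline predicted from the TCP, but the tray lies about 3 px right of my top-view estimate. I'll check the same overlay in the top view.

View pics/c5t.png

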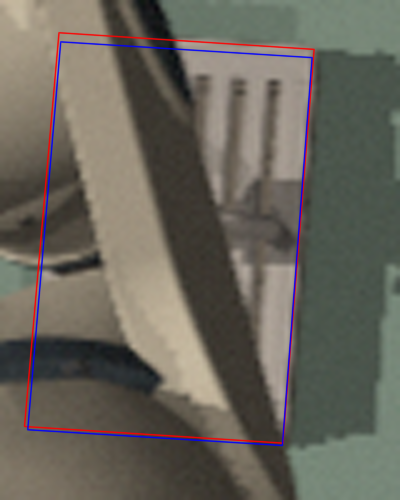

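```bash
python3 - <<'E'
from h import *
g=grab('side')
def w(x,y): return [195+x/5-.5,270+y/5-.5]
T=plane(g,[w(433,504),w(605,308),w(62,307)],18); D=plane(g,[w(422,460),w(600,265),w(42,261)],37.6)
print(T.round(1).tolist(),D.round(1).tolist())
for P in(T,D):
    u=P[2]-P[0];v=P[1]-P[0];c=(P[1]+P[2])/2; print(np.linalg.norm(u),np.linalg.norm(v),np.degrees([np.arctan2(-u[1],-u[0]),np.arctan2(v[1],v[0])]),c)
E
```

```text
[[485.0, 290.6, 18.0], [477.7, 182.1, 18.0], [652.3, 275.4, 18.0]] [[488.7, 290.2, 37.6], [480.4, 180.9, 37.6], [659.0, 274.8, 37.6]]
168.00489828242596 108.78332879243105 [174.81302602 -93.86178098] [564.98260876 228.74961656  18.        ]
170.96986877924425 109.61310705650907 [174.81147619 -94.36650897] [569.6583824  227.86235014  37.6       ]
```

```bash
python3 - <<'E'
from h import *
f=grab('top');f0=cv2.imread('pics/top0.png')[:,:,::-1]
R=lambda im:((im[...,0].astype(float)-im[...,1])/im[...,1])
s=sense();x,y,z=s['eef_pos'];a=s['tcp_rot'][2]-np.pi/2
def edge(v):  # subpixel crossing from mat(<-.1) to object(>-.02)
    i=np.where((v[:-1]<-.04)&(v[1:]>=-.04))[0]
    return None if len(i)==0 else i[-1]+(-.04-v[i[-1]])/(v[i[-1]+1]-v[i[-1]])
def loc(P,x,y,a): d=P[:,:2]-[x,y]; c,sn=np.cos(a),np.sin(a); return d@np.array([[c,-sn],[sn,c]])
for im,zz,cx,cy,aa,n,cols,rows in((f['img'],z-50.9,x,y,a,'drainer',range(212,230),range(195,215)),(f0,18,570.2,230.5,np.radians(-5.1),'tray',range(190,230),range(195,255))):
    r=R(cv2.GaussianBlur(im,(3,3),0))
    t=[(c,178+edge(r[178:195,c])) for c in cols if edge(r[178:195,c])]
    q=[(245-edge(r[k,245:222:-1]),k) for k in rows if edge(r[k,245:222:-1])]
    l=[(170+edge(r[k,170:192]),k) for k in rows if edge(r[k,170:192])]
    b=[(c,280-edge(r[280:255:-1,c])) for c in cols if edge(r[280:255:-1,c])]
    for nm,pts,ax in(('top',t,0),('right',q,1),('left',l,1),('bot',b,0)):
        if pts: L=loc(plane(f,pts,zz),cx,cy,aa); print(n,nm,len(pts),'local',np.median(L[:,ax]).round(1),'slope deg',np.degrees(np.polyfit(L[:,1-ax],L[:,ax],1)[0]).round(1))
E
```

```text
drainer top 18 local 87.0 slope deg 0.0
drainer right 20 local -60.4 slope deg 0.5
drainer bot 2 local -85.8 slope deg -193.5
tray top 40 local 85.5 slope deg 0.1
tray right 60 local -59.6 slope deg -0.1
tray left 60 local 53.9 slope deg -0.1
tray bot 39 local -86.6 slope deg -0.7
```

Emit:
send_rows --moves '[[[-0.0033,0.0013,-0.004,0,0,0.002,-1],[0,0,-0.003,0,0,0,-1],[0,0,0,0,0,0,-1]]]'

```text
clock: 6.45
eef_pos: [567.7, 229.4, 83.0]
tcp_rot: [-3.141, 0.0, 1.482]
contact_force: [-0.4, -0.2, -3.3]
opening: 0.09
grasp_force: 58.6
```

```bash
python3 - <<'E'
from h import *
s=sense();print(s['eef_pos'],s['tcp_rot'],s['contact_force'])
g=grab('side')
cv2.imwrite('pics/c6.png',cv2.resize(g['img'][290:378,198:325,::-1],None,fx=6,fy=6,interpolation=2))
E
```

```text
[567.68720573 229.37930488  83.00620858] [-3.14114093e+00  2.25723183e-04  1.48246146e+00] [-0.35720309 -0.17273588 -3.33982609]
```

View pics/c6.png

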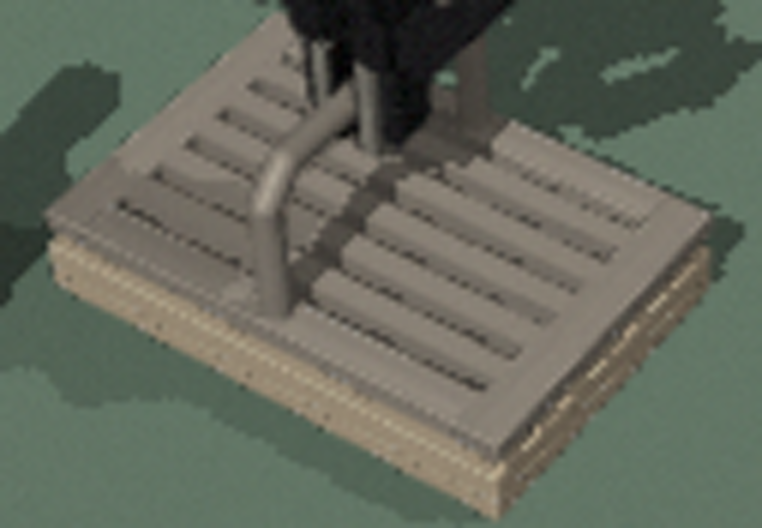

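Drainer and tray outlines nearly coincide: front corner (495,460) against tray (500,468), left 48 against 52, right 710 against 712. A shift of about 1 mm remains, then I set it down.

Emit:
send_rows --moves '[[[-0.0011,-0.0006,-0.002,0,0,0,-1],[0,0,-0.002,0,0,0,-1],[0,0,-0.001,0,0,0,-1],[0,0,-0.0005,0,0,0,-1],[0,0,0,0,0,0,-1]]]'

```text
clock: 7.0
eef_pos: [567.0, 228.8, 77.7]
tcp_rot: [-3.142, 0.0, 1.482]
contact_force: [0.9, 0.9, -3.3]
opening: 0.09
grasp_force: 58.6
```

Emit:
send_rows --moves '[[[0,0,-0.0006,0,0,0,-1],[0,0,-0.0006,0,0,0,-1],[0,0,0,0,0,0,-1]]]'

```text
clock: 7.3
eef_pos: [567.1, 228.8, 77.0]
tcp_rot: [3.141, -0.0, 1.482]
contact_force: [-1.7, -0.4, 2.2]
opening: 0.093
grasp_force: 59.3
```

Emit:
send_rows --moves '[[[0,0,-0.0003,0,0,0,-1],[0,0,0,0,0,0,-1],[0,0,0,0,0,0,-0.75],[0,0,0,0,0,0,-0.6],[0,0,0,0,0,0,-0.4],[0,0,0,0,0,0,-0.2],[0,0,0,0,0,0,0],[0,0,0,0,0,0,0]]]' --grip_force 20

```text
clock: 8.1
eef_pos: [567.0, 228.8, 76.2]
tcp_rot: [-3.142, 0.0, 1.482]
contact_force: [0.4, -0.3, 0.6]
opening: 0.496
grasp_force: 0.0
```

Emit:
send_rows --moves '[[[0,0,0.01,0,0,0,0],[0,0,0.03,0,0,0,0],[0,0,0.04,0,0,0,0.2],[0,0,0.04,0,0,0,0.4],[0,0,0.03,0,0,0,0.4],[0.01,-0.04,0,0,0,0,0.4],[0.02,-0.045,0,0,0,0,0.4],[0,-0.05,0,0,0,0,0.4],[0,-0.05,0,0,0,0,0.4],[0,-0.05,0,0,0,0,0.4]]]'

```text
clock: 9.1
eef_pos: [596.8, -8.0, 227.2]
tcp_rot: [3.141, -0.0, 1.483]
contact_force: [0.8, -0.2, -0.3]
opening: 0.701
grasp_force: 0.0
```

Emit:
send_rows --moves '[[[0,-0.05,0,0,0,0,0.4],[0,-0.05,0,0,0,0,0.4],[0,-0.05,0,0,0,0,0.4],[0,-0.05,0,0,0,0,0.4],[0,-0.03,0,0,0,0,0.4],[0,0,0,0,0,0,0.4]]]'

```text
clock: 9.7
eef_pos: [596.7, -240.2, 227.0]
tcp_rot: [3.141, 0.001, 1.479]
contact_force: [0.0, -0.3, -0.4]
opening: 0.703
grasp_force: 0.0
```

```bash
python3 - <<'E'
from h import *
s=sense();print(s['eef_pos'],s['tcp_rot'],s['opening'],s['contact_force'])
f=grab('top','t7.png');g=grab('side','s7.png')
A=cv2.resize(f['img'][180:275,170:245],None,fx=4.5,fy=4.5,interpolation=2);B=cv2.resize(g['img'][290:378,205:325],None,fx=3.6,fy=3.6,interpolation=2)
o=np.zeros((430,780,3),np.uint8);o[:A.shape[0],:A.shape[1]]=A[:430];o[:B.shape[0],340:340+B.shape[1]]=B
cv2.imwrite('pics/c7.png',o[:,:,::-1])
_,c=blob(f,(170,178,242,275),'grey');report('both@26',f,c[:,0],26)
E
```

```text
[ 596.67502068 -240.22791333  227.00847504] [3.14057448e+00 1.33794279e-03 1.47857543e+00] 0.7027635635414514 [ 0.0387092  -0.30513185 -0.4118262 ]
both@26 corners [[649.2999877929688, 161.8000030517578], [658.5, 275.79998779296875], [489.3999938964844, 291.0], [478.0, 178.10000610351562]] ctr [568.8 226.7] len [114.4 169.8 113.5 172.1] ang [ 85.4 174.9 -95.8  -5.4]
```

View pics/c7.png

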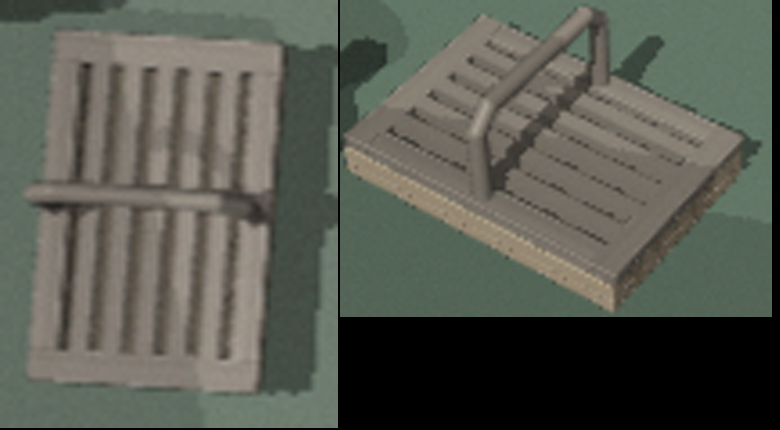

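The drainer sits flush on the tray in both views, all edges coinciding. Next is the bath plug: ring at about (686.5, 33.5), pinch direction about -27°.

Emit:
send_rows --moves '[[[0.014,0.043,0,0,0,-0.063,0.2],[0.015,0.046,0,0,0,-0.063,0.2],[0.015,0.046,0,0,0,-0.063,0.2],[0.015,0.046,0,0,0,-0.063,0.2],[0.015,0.046,0,0,0,-0.063,0.2],[0.015,0.046,0,0,0,-0.063,0.2],[0,0,-0.04,0,0,0,0.2],[0,0,-0.04,0,0,0,0.2],[0,0,-0.03,0,0,0,0.2],[0,0,-0.01,0,0,0,0.2]]]'

```text
clock: 10.8
eef_pos: [683.3, 38.6, 103.1]
tcp_rot: [-3.137, 0.002, 1.106]
contact_force: [-0.2, -0.1, -0.0]
opening: 0.594
grasp_force: 0.0
```

```bash
python3 - <<'E'
from h import *
s=sense();print(s['eef_pos'],s['tcp_rot'],s['qpos'],s['opening'])
g=grab('side');g['img']=cv2.imread('pics/side0.png')[:,:,::-1]
# ring silhouette above disc in the side view: dark columns per row
im=g['img'].astype(int); m=(im[...,1]<im[...,0]*1.08)&(im[...,1]<80)
for r in range(237,256,2):
    c=np.where(m[r,245:285])[0]+245; print(r,c.min() if len(c) else None,c.max() if len(c) else None,end='; ')
print()
for a in(-20,-30):
  t=np.radians(a+90); C=np.array([686.5,33.5,39]); 
  print(a,[proj(g,[C+k*19*np.array([np.cos(t),np.sin(t),0])]).round(1).tolist() for k in(-1,1)],proj(g,[C+[0,0,19]]).round(1),proj(g,[[686.5,33.5,24]]).round(1))
E
```

```text
[683.31242146  38.60618846 103.12415959] [-3.13672312e+00  2.47275081e-03  1.10630774e+00] [5.41202561e-02 5.95266066e-01 1.59756726e+00 3.26165610e-04
 9.54214260e-01 5.18425528e-01] 0.5936533857255054
237 None None; 239 None None; 241 259 269; 243 257 269; 245 256 270; 247 256 270; 249 253 275; 251 252 275; 253 251 276; 255 251 275; 
-20 [[[269.9, 243.2]], [[255.6, 250.2]]] [[262.3 239.4]] [[263.2 252.2]]
-30 [[[270.7, 243.9]], [[254.8, 249.4]]] [[262.3 239.4]] [[263.2 252.2]]
```

Emit:
send_rows --moves '[[[0.0025,-0.0056,0,0,0,0.01,0.1],[0,0,-0.02,0,0,0,0],[0,0,-0.02,0,0,0,0],[0,0,-0.01,0,0,0,-0.1],[0,0,-0.006,0,0,0,-0.2],[0,0,0,0,0,0,-0.2]]]'

```text
clock: 11.45
eef_pos: [688.8, 31.1, 50.8]
tcp_rot: [3.141, -0.0, 1.114]
contact_force: [-0.7, 0.0, -0.1]
opening: 0.401
grasp_force: 0.0
```

Emit:
send_rows --moves '[[[-0.003,0.0019,0,0,0,0,-0.2],[0,0,-0.003,0,0,0,-0.3],[0,0,-0.002,0,0,0,-0.4],[0,0,0,0,0,0,-0.5],[0,0,0,0,0,0,-0.6],[0,0,0,0,0,0,-0.7],[0,0,0,0,0,0,-0.8],[0,0,0,0,0,0,-1],[0,0,0,0,0,0,-1],[0,0,0,0,0,0,-1]]]' --grip_force 40

```text
clock: 12.45
eef_pos: [685.7, 33.1, 45.4]
tcp_rot: [3.141, -0.0, 1.114]
contact_force: [0.2, -1.7, -0.3]
opening: 0.082
grasp_force: 39.0
```

```bash
python3 - <<'E'
from h import *
s=sense();print(s['eef_pos'],s['tcp_rot'],s['opening'],s['grasp_force'],s['contact_force'],s['wrist_torque'])
E
```

```text
[685.66603883  33.06512974  45.40929108] [ 3.14127293e+00 -1.24978654e-04  1.11430500e+00] 0.08186849312592837 38.980166958644986 [ 0.20828832 -1.65061032 -0.30671232] [-0.08528924 -0.03881276 -0.02433469]
```

Emit:
send_rows --moves '[[[0,0,0.005,0,0,0,-1],[0,0,0.01,0,0,0,-1],[0,0,0.02,0,0,0,-1],[0,0,0.03,0,0,0,-1],[0,0,0.03,0,0,0,-1],[0,0,0.01,0,0,0,-1],[0,0,0,0,0,0,-1]]]'

```text
clock: 13.15
eef_pos: [686.6, 33.2, 152.5]
tcp_rot: [3.138, -0.002, 1.114]
contact_force: [-0.1, -0.0, -1.4]
opening: 0.08
grasp_force: 39.0
```

Emit:
send_rows --moves '[[[-0.005,0.012,0,0,0,-0.08,-1],[-0.007,0.018,0,0,0,-0.12,-1],[-0.008,0.02,0,0,0,-0.12,-1],[-0.008,0.02,0,0,0,-0.12,-1],[-0.008,0.02,0,0,0,-0.12,-1],[-0.008,0.02,0,0,0,-0.12,-1],[-0.008,0.02,0,0,0,-0.12,-1],[-0.008,0.02,0,0,0,-0.12,-1],[-0.007,0.02,0,0,0,-0.12,-1],[-0.007,0.02,0,0,0,-0.12,-1]]]'

```text
clock: 14.15
eef_pos: [610.1, 223.5, 148.4]
tcp_rot: [3.141, 0.003, -0.051]
contact_force: [1.4, 0.6, 0.1]
opening: 0.08
grasp_force: 38.9
```

Emit:
send_rows --moves '[[[0,0,0,0,0,-0.043,-1],[0,0,0,0,0,0,-1]]]'

```text
clock: 14.35
eef_pos: [610.3, 223.4, 148.5]
tcp_rot: [3.14, 0.002, -0.088]
contact_force: [-0.1, 0.0, -1.0]
opening: 0.079
grasp_force: 39.0
```

```bash
python3 - <<'E'
from h import *
s=sense();p=s['eef_pos'];print(p,s['tcp_rot'],s['opening'],s['grasp_force'],s['contact_force'],s['wrist_torque'],s['qpos'])
g=grab('side','s8.png')
C=p-[0,0,45.4]
print('base centre proj',proj(g,[C,C+[0,0,12],C+[0,0,24]]).round(1).tolist())
t=-5.09*np.pi/180
im=g['img'].astype(int); m=(im[...,1]<im[...,0]*1.08)&(im[...,1]<75)
c0=proj(g,[C+[0,0,12]])[0].astype(int)
for r in range(c0[1]-26,c0[1]+26,3):
    c=np.where(m[r,c0[0]-30:c0[0]+30])[0]+c0[0]-30; print(r,(c.min(),c.max(),len(c)) if len(c) else None,end='; ')
E
```

```text
[610.29021403 223.40760909 148.5418486 ] [ 3.14045488e+00  2.34369225e-03 -8.80401134e-02] 0.07932137406926014 39.01100824121386 [-0.06694914  0.00480086 -1.03486592] [-0.01927401 -0.01247624 -0.00889039] [ 3.48628707e-01  4.94099489e-01  1.65693545e+00 -4.75246078e-05
  9.93162682e-01  2.00748982e+00]
base centre proj [[238.7, 286.2], [238.1, 281.0], [237.5, 275.8]]
255 (np.int64(210), np.int64(246), 19); 258 (np.int64(208), np.int64(246), 23); 261 (np.int64(214), np.int64(246), 14); 264 (np.int64(227), np.int64(246), 14); 267 (np.int64(229), np.int64(247), 16); 270 (np.int64(225), np.int64(250), 22); 273 (np.int64(223), np.int64(252), 23); 276 (np.int64(222), np.int64(252), 28); 279 (np.int64(222), np.int64(252), 31); 282 (np.int64(223), np.int64(252), 30); 285 (np.int64(223), np.int64(251), 29); 288 (np.int64(224), np.int64(250), 27); 291 (np.int64(227), np.int64(247), 21); 294 (np.int64(234), np.int64(234), 1); 297 (np.int64(252), np.int64(252), 1); 300 (np.int64(256), np.int64(258), 2); 303 (np.int64(267), np.int64(267), 1); 306 (np.int64(241), np.int64(241), 1);
```

Emit:
send_rows --moves '[[[0.0015,0.0014,-0.015,0,0,0,-1],[0,0,-0.025,0,0,0,-1],[0,0,-0.02,0,0,0,-1],[0,0,-0.008,0,0,0,-1],[0,0,-0.003,0,0,0,-1],[0,0,0,0,0,0,-1]]]'

```text
clock: 15.0
eef_pos: [613.1, 224.3, 78.9]
tcp_rot: [3.141, 0.0, -0.089]
contact_force: [0.6, -0.0, -0.9]
opening: 0.081
grasp_force: 39.0
```

Emit:
send_rows --moves '[[[-0.001,0,-0.003,0,0,0,-1],[0,0,-0.002,0,0,0,-1],[0,0,-0.001,0,0,0,-1],[0,0,0,0,0,0,-1]]]'

```text
clock: 15.4
eef_pos: [612.1, 224.6, 73.5]
tcp_rot: [-3.141, -0.0, -0.089]
contact_force: [-0.0, 0.0, -0.6]
opening: 0.08
grasp_force: 39.0
```

Emit:
send_rows --moves '[[[0,0,-0.0007,0,0,0,-1],[0,0,0,0,0,0,-1]]]'

```text
clock: 15.6
eef_pos: [612.0, 224.5, 72.7]
tcp_rot: [-3.142, -0.0, -0.089]
contact_force: [-0.6, 0.3, -0.3]
opening: 0.079
grasp_force: 39.0
```

Emit:
send_rows --moves '[[[0,0,-0.0006,0,0,0,-1],[0,0,-0.0006,0,0,0,-1],[0,0,0,0,0,0,-1]]]'

```text
clock: 15.9
eef_pos: [612.0, 224.5, 71.4]
tcp_rot: [-3.142, -0.0, -0.089]
contact_force: [-0.3, -1.0, 0.1]
opening: 0.079
grasp_force: 39.1
```

Emit:
send_rows --moves '[[[0,0,-0.0005,0,0,0,-1],[0,0,0,0,0,0,-1]]]'

```text
clock: 16.1
eef_pos: [612.1, 224.5, 71.4]
tcp_rot: [-3.142, -0.0, -0.089]
contact_force: [-1.7, -1.4, 5.0]
opening: 0.076
grasp_force: 39.8
```

Contact. I'll release and retreat upward.

Emit:
send_rows --moves '[[[0,0,0,0,0,0,-0.8],[0,0,0,0,0,0,-0.7],[0,0,0,0,0,0,-0.6],[0,0,0,0,0,0,-0.4],[0,0,0,0,0,0,-0.3],[0,0,0,0,0,0,-0.3],[0,0,0.005,0,0,0,-0.3],[0,0,0.015,0,0,0,-0.3],[0,0,0.03,0,0,0,-0.3],[0,0,0.04,0,0,0,-0.3]]]' --grip_force 20

```text
clock: 17.1
eef_pos: [611.1, 224.2, 161.4]
tcp_rot: [3.141, 0.002, -0.089]
contact_force: [1.0, 0.2, -0.4]
opening: 0.351
grasp_force: 0.0
```

Emit:
send_rows --moves '[[[0,0,0.04,0,0,0,-0.3],[0,-0.04,0.02,0,0,0,-0.3],[0,-0.05,0,0,0,0,-0.3],[0,-0.05,0,0,0,0,-0.3],[0,-0.05,0,0,0,0,-0.3],[0,-0.05,0,0,0,0,-0.3],[0,-0.05,0,0,0,0,-0.3],[0,-0.05,0,0,0,0,-0.3],[0,-0.05,0,0,0,0,-0.3],[0,0,0,0,0,0,-0.3]]]'

```text
clock: 18.1
eef_pos: [611.9, -171.2, 222.5]
tcp_rot: [3.139, -0.002, -0.093]
contact_force: [-0.4, 0.8, -0.4]
opening: 0.35
grasp_force: 0.0
```

```bash
python3 - <<'E'
from h import *
s=sense();print(s['eef_pos'],s['contact_force'],s['clock'])
f=grab('top','t9.png');g=grab('side','s9.png')
f7=cv2.imread('pics/t7.png')[:,:,::-1];g7=cv2.imread('pics/s7.png')[:,:,::-1]
# plug on drainer in both views
for n,F,roi in(('top',f,(175,175,240,272)),('side',g,(200,270,325,375))):
    x0,y0,x1,y1=roi; im=F['img'].astype(int); old=(f7 if n=='top' else g7).astype(int)
    m=((im[...,1]<85)&(old[...,1]-im[...,1]>25)).astype(np.uint8)*255; k=np.zeros_like(m);k[y0:y1,x0:x1]=m[y0:y1,x0:x1]
    k=cv2.morphologyEx(k,cv2.MORPH_OPEN,np.ones((3,3),np.uint8))
    c=max(cv2.findContours(k,0,1)[0],key=cv2.contourArea); u,r=cv2.minEnclosingCircle(c)
    print(n,'bbox',cv2.boundingRect(c),'area',cv2.contourArea(c),u,r,plane(F,[u],26+20).round(1))
B=np.array([611.8,224.8,26.]);print('expected disc proj',[(proj(F,[B,B+[0,0,24],B+[0,0,58]])).round(1).tolist() for F in(f,g)])
# drainer/tray moved between s7 and s9? difference of side views at the front edges and shelf
d=np.abs(g['img'].astype(int)-g7).max(2); 
for n,(x0,y0,x1,y1) in dict(tray_front=(205,320,325,378),green=(280,210,310,245),basin=(350,255,378,280),pin=(305,260,343,280),hook=(370,275,435,308),brush=(190,232,235,268),soap=(255,188,295,215),bottle=(130,280,185,375)).items(): print(n,(d[y0:y1,x0:x1]>25).sum(),end=' ')
E
```

```text
[ 611.922037   -171.22354159  222.45466106] [-0.40659011  0.83170244 -0.41884885] 18.1
top bbox (196, 190, 24, 27) area 454.5 (206.0, 202.5) 14.009025573730469 [[616.9 219.9  46. ]]
side bbox (225, 293, 34, 34) area 641.0 (241.5, 309.5) 18.560810089111328 [[610.3 222.4  46. ]]
expected disc proj [[[205.4, 206.3], [203.4, 204.6], [200.4, 202.1]], [[240.9, 318.0], [239.9, 308.4], [238.4, 294.5]]]
tray_front 97 green 0 basin 0 pin 0 hook 0 brush 44 soap 44 bottle 0
```

```bash
python3 - <<'E'
from h import *
g=cv2.imread('pics/s9.png').astype(int);g7=cv2.imread('pics/s7.png').astype(int);g0=cv2.imread('pics/side0.png').astype(int)
for n,(x0,y0,x1,y1) in dict(tray_front=(205,332,325,378),brush=(190,232,235,268),soap=(255,188,295,215)).items():
  for o in(g0,g7):
    d=np.abs(g-o).max(2)[y0:y1,x0:x1]>25; ys,xs=np.where(d); print(n,len(xs),(xs.min()+x0,xs.max()+x0,ys.min()+y0,ys.max()+y0) if len(xs) else '')
# tray outline in the top view with tray only: brown side walls vs first picture
f=grab('top');f9=dict(f)
_,c=blob(f,(170,178,242,275),'grey');report('now@26',f,c[:,0],26)
E
```

```text
tray_front 1647 (np.int64(211), np.int64(320), np.int64(332), np.int64(369))
tray_front 0 
brush 0 
brush 44 (np.int64(204), np.int64(218), np.int64(237), np.int64(257))
soap 0 
soap 44 (np.int64(263), np.int64(283), np.int64(198), np.int64(207))
now@26 corners [[783.5999755859375, 148.6999969482422], [645.4000244140625, 276.8999938964844], [489.1000061035156, 291.20001220703125], [479.29998779296875, 177.8000030517578]] ctr [599.4 223.7] len [188.5 156.9 113.9 305.7] ang [137.1 174.8 -95.   -5.5]
```

```bash
python3 -c "
from rig import sign_off; print(sign_off())"
```

```text
the job is handed in; nothing more can be done
None
```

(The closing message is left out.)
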